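# Latch the display case gate open

### The arm

A 7-joint arm with a two-finger parallel gripper is mounted at the origin on the work surface. World frame = base frame: x ahead of the robot, y to its left, z up, the work surface at z = 0. Lengths are in mm, angles in rad, forces in N, time in s.
With the tool pointing down it reaches from about 400 to 900 mm from the base axis. Payload 5.6 kg.
Tool frame: the origin (TCP) lies midway between the tips of the shut fingers; the grasp point (between the pads) lies 19 mm behind it; x points along the fingers, y is the direction in which the jaws open and shut, and the axes are right-handed (so a half turn about x gives the same grasp; the last joint's range is limited). The gripper opens to 92 mm and grips with 3 to 60 N. Pads are 20 mm wide; open, the fingers measure 128 mm over their backs; the gripper's body (75 mm by 189 mm) begins 69 mm behind the grasp point.
Start: joints at [1.203, 0.468, -0.012, 1.603, 0.006, 1.071, -0.056], TCP at [207.386, -616.036, 214.592] pointing down, gripper open.
Joint ranges: [-2.53, 2.53], [-0.31, 2.02], [-1.57, 1.55], [0.28, 2.44], [-1.29, 4.43], [0.15, 1.84], [-2.92, 2.92]. Speed limits (rad/s): [2.57, 2.57, 3.14, 3.14, 3.14, 3.14, 3.14].

### API

Orientations are given as a rotation vector (axis times angle).
In Python, from cell import robot, grip, kin, viewer gives the robot as it stands. Calls block until the motion is done:
- robot.movep(position, orientation): joint-space move of the TCP to a pose.
- robot.servo_line(position, feed=150, rotation=None): straight line of the TCP; rotation=None keeps the orientation; feed is the mean speed in mm/s.
- robot.goto_joints(angles): joint-space move.
- grip(opening, newtons=None): opening from 0.0 (shut) to 1.0 (fully open); newtons is the grip in N (None keeps the last); returns when the fingers have stopped.
- robot.hold(seconds).
- kin.ik(position, orientation): joint angles nearest the present ones, or None.
- robot.observe(): the state.
- viewer.read_camera(name): name is "side" or "top"; returns the picture (480x640x3 uint8, red, green, blue); there is no depth.
- viewer.camera_info(name): a dict with "camera_matrix" (3x3 intrinsics, pixels), "R" (3x3) and "t" (3): a world point X has camera coordinates R X + t. Camera axes: x right, y down, z forward; pixel columns grow to the right and rows downward; lengths in mm; the calibration is good to about 2 mm. A picture is of the moment at which its call begins. camera_info takes no time and is no camera call.
A pose or a line that the arm cannot do raises robot.IKError and nothing moves.
- robot.job_done(): hands the job in, once; it reports no verdict.
Trained networks look in the newest picture that a camera, given by its name, has taken for a name from the list of things; names that differ only in an ending like _2 or _b are one class to them, and where a whole thing is asked for, a point or a joint stands for the part that bears it (a point fixed in the world has none). Each returns a list of dicts, best first, with "confidence" (0 to 1); they miss things now and then, are a little off and sometimes report something else, mostly with a low value. They report only what shows in the picture. A call takes as long as a camera call.
- viewer.silhouettes(name, camera): "mask" (480x640 bool, what is visible of it).
- viewer.pinpoint(name, camera): "at" ([x, y, z] in mm, in the coordinates of the camera as it stood for that picture, good to about 4 mm: a listed point, or the origin of a listed thing).
The state is a dict: "t": time; "joints": joint angles; "joint_velocities": joint speeds; "joint_torque": joint torques, N m; "tcp_pos": TCP position; "tcp_rot": TCP orientation; "contact_force": force on the tool from outside, world axes, zero at the start; "wrist_torque": the same for the moment, N m; "grip_width": opening from 0.0 (shut) to 1.0 (fully open).
Only numpy, scipy, OpenCV 4.12 (cv2) and the standard library are available. Lean on these libraries where they do the work, as an engineer would, in place of code of your own. Each camera call takes 0.05 s, during which the arm holds its last target. There are 200 camera calls.

### The job

Open the jewellery display case for the day: lift the black ball of the gate's drop bar until the bar is clear of its catch, swing the barred gate open, press it gently against the sprung stop of the keeper on the post, and let the bar drop fully down behind the keeper's nose, so that it holds the gate open by itself. Do not wrench the bar against the catch or shove it hard into the keeper (go by feel, keep under 10 N), and leave the other goods where they stand.

Things in the scene. Friction and masses are not known exactly. Their poses are not given: they have to be found in the camera images.
- case: Wooden display case 260 mm wide, 175 deep, 145 high, clear sides, on a 15 mm base board that runs 360 mm forward, 90 mm back and 140 mm to either side of the origin. Origin: on the table under the middle of the case. Axes: x to the case's back, y to the hinge side, z up; the gate is its front (-x). Fixed to the table; place and yaw differ each time.
- hinge (a point): Point on the gate's upright hinge axis at (-100, +120) mm in the case's axes, 203 mm above the table: level with the latch ball when the bar is down. The barred steel gate is 205 mm long and 143 mm high.
- ball (a point): Centre of the black ball knob, 26 mm across, on a thin stem above the drop bar: grip and lift here. Bar down: 170 mm from the hinge axis in the gate's plane, 203 mm above the table, 37 mm above the bar's upper edge. It stands 120 mm outward of and 45 mm above the bar's pivot, and moves on a circle about the pivot as the bar rises. Bar with ball: about 240 g.
- pivot (a point): Pivot of the steel drop bar, on the gate, 50 mm from the hinge axis and 158 mm above the table. The bar is 8 mm thick, 16 mm high, 200 mm long; down, it lies level just above the gate's top rail, underside 150 mm above the table, free end 240 mm from the hinge axis.
- latch (a joint): Angle of the drop bar, rad: 0 down and level (it falls there by its own weight), growing as the ball is lifted, stopped at 0.26. Above about 0.095 the bar clears the noses of catch and keeper (both rise 16 mm above its underside, 225 mm from the hinge axis). 0.17 (ball some 20 mm up) is a good height; the keeper's stop is tall enough to meet the bar at any lift.
- gate (a joint): Angle of the gate, rad: 0 shut, growing as its free end swings out to the case's -x side, then towards +y (clockwise from above); at angle a it points from the hinge axis along (-sin a, -cos a) in the case's axes. A weak closing spring (0.1 N m shut, 0.17 N m open: about 1 N at the ball) pulls it shut whenever it is not latched.
- catch: Steel catch on the case front that holds the gate shut: the bar lies behind its 8 mm thick upright nose with 2 mm play. Origin: at table height straight under the bar, 225 mm from the hinge axis along the shut gate.
- keeper: Hold-open keeper: wooden post 120 mm high with a steel head. Origin: at table height, 225 mm from the hinge axis at gate angle 1.309; x points the way the gate opens, y away from the hinge. The head is set by hand in a slot up to 31 mm either way along the gate's arc. That setting is NOT measured (this pose is the post's): the latched gate angle is 1.309 +- 0.14. Find it by feel.
- keeper_top (a point): Top of the keeper's post, 126 mm above the table. On its head: an 8 mm nose that the raised bar passes over, then a nylon-faced upright stop on a spring (2.0 N/mm, no preload, 18 mm travel), its free face 10.5 mm past the nose: the 8 mm bar drops between them only when it is brought right up to the stop, lightly pressing it (2 to 7 N). Push at the ball = 1.32 x force at the stop + closing spring.

How it is judged (in metres and radians):
On the way, in this order (a step that is already met when the one before it is completed fails the run):
1. the bar is lifted clear of the catch while the gate is still shut (value of joint latch above 0.095 rad and value of joint gate below 0.12 rad), for 0.1 s.
2. the gate is swung well open with the bar held up (value of joint gate above 1 rad and value of joint latch above 0.07 rad), for 0.05 s.
At the end, for the whole second after the job is handed in: The gate stands open and still at the keeper (gate angle 1.15 to 1.48 rad, moving under 0.05 rad/s) with the drop bar fully down (latch angle under 0.03 rad); its closing spring would pull it shut if the bar were not behind the keeper's nose (value of joint gate between 1.15 and 1.48 rad and value of joint latch below 0.03 rad and not (velocity of joint gate above 0.05 rad/s) and velocity of joint gate above -0.05 rad/s); the robot touches nothing.
It fails at once if the bar is pushed on the keeper (nose or sprung stop) with more than 10 N (contact force between latch and keeper above 10 N).
It fails at once if the bar is wrenched against the catch with more than 10 N (contact force between latch and catch above 10 N).
It fails at once if one of the other goods is moved by more than 20 mm (distance of any of ring_cone, bangle, ring_tray, bead_jar, bracelet_bar, cash_tin, mug from where it was at the start of the episode above 0.02 m).
It also fails if it takes over 64 s, if anything falls off the work surface, if the arm or the gripper's body presses on something with over 40 N, if the wrist force passes 120 N, or if a joint passes its speed limit or range.

## Working session

There is one attempt and no reset: what is moved stays moved. The work goes in short steps, each a Python script; the robot and the scene stay as the last script left them, time stands still between calls to the robot, and variables do not carry over. Pictures are saved under pics/ and viewed, about 8 in all and at most 12, crops included, and the job is handed in when it is done.

```bash
ls; mkdir -p pics; cat > h.py <<'E'
from cell import robot, grip, kin, viewer
import numpy as np, cv2
from scipy.spatial.transform import Rotation as Rot
def towrld(p,cam):
    c=viewer.camera_info(cam); return np.array(c["R"]).T@(np.array(p)-np.array(c["t"]))
def snap(cam,fn=None):
    im=viewer.read_camera(cam)
    if fn: cv2.imwrite("pics/"+fn,im[:,:,::-1])
    return im
def proj(X,cam):
    c=viewer.camera_info(cam); q=np.array(c["camera_matrix"])@(np.array(c["R"])@np.array(X)+np.array(c["t"])); return q[:2]/q[2]
E
python3 - <<'E'
from h import *
np.set_printoptions(precision=2,suppress=True)
for cam in("side","top"):
    snap(cam,cam+"0.png")
    c=viewer.camera_info(cam); print(cam,"pos",-np.array(c["R"]).T@c["t"])
    for n in("ball","hinge","pivot","case","catch","keeper","keeper_top"):
        for d in viewer.pinpoint(n,cam)[:2]:
            w=towrld(d["at"],cam); print(n,round(d["confidence"],2),w,proj(w,cam))
s=robot.observe(); print({k:np.array(v) for k,v in s.items()})
E
```

```text
pics
side pos [ 36.48  14.69 740.73]
ball 0.73 [636.76 -29.93 203.98] [344.43 191.42]
hinge 0.66 [623.76 140.5  204.74] [222.74 197.31]
pivot 0.92 [627.06  89.13 159.93] [261.84 218.54]
case 0.87 [733.35  25.53  -2.73] [306.86 241.61]
keeper 0.84 [408.6   65.61  -3.85] [276.94 410.1 ]
keeper_top 0.73 [408.92  63.89 122.19] [273.55 362.89]
top pos [ 460.53   10.31 1048.93]
ball 0.96 [637.43 -33.11 205.46] [364.86 219.79]
ball 0.17 [623.34 137.81 205.93] [241.09 227.15]
pivot 0.65 [636.8  -34.71 203.31] [365.92 220.57]
pivot 0.63 [623.59  86.07 159.24] [281.12 233.89]
case 0.59 [727.85  26.38  -1.35] [324.79 192.42]
catch 0.57 [643.9  -86.83   1.27] [389.9  241.16]
keeper 0.66 [410.27  60.63  -0.79] [299.66 378.65]
keeper_top 0.65 [412.66  61.74 123.56] [294.74 381.03]
{'t': array(0.8), 'joints': array([ 1.2 ,  0.47, -0.01,  1.6 ,  0.01,  1.07, -0.06]), 'joint_velocities': array([-0.,  0.,  0.,  0., -0., -0.,  0.]), 'joint_torque': array([  0.  , -52.03,  -0.01, -24.4 ,  -0.06,   0.01,   0.  ]), 'tcp_pos': array([ 207.36, -616.02,  214.59]), 'tcp_rot': array([ 2.05,  0.34, -2.05]), 'contact_force': array([ 0.54, -0.07,  0.08]), 'wrist_torque': array([-0.05, -0.04,  0.02]), 'grip_width': array(1.)}
```

View pics/side0.png

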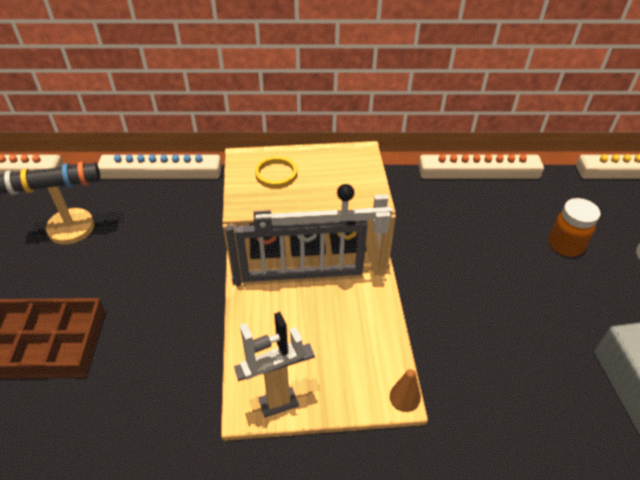

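View pics/top0.png

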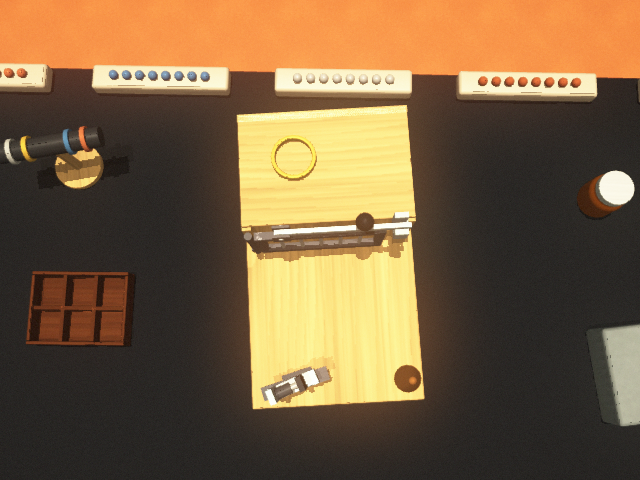

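```bash
cat >> h.py <<'E'
from scipy.optimize import least_squares
import json
def R2(t): return np.array([[np.cos(t),-np.sin(t)],[np.sin(t),np.cos(t)]])
def ballpose(P,a,q,sgn=1,dr=0.0,dn=0.0):
    """TCP pose for gate angle a, latch angle q; P = hinge x, y, yaw"""
    L=np.hypot(120,45); f=np.arctan2(45,120)+q
    r=50+L*np.cos(f)+dr; z=158+L*np.sin(f)
    u=R2(P[2])@[-np.sin(a),-np.cos(a)]; n=R2(P[2])@[-np.cos(a),np.sin(a)]
    p=np.r_[np.array(P[:2])+r*u+dn*n, z-19]
    x=np.array([0,0,-1.]); y=np.r_[sgn*n,0]
    return p,Rot.from_matrix(np.c_[x,y,np.cross(x,y)]).as_rotvec(),u,n
E
python3 - <<'E'
from h import *
np.set_printoptions(precision=3,suppress=True)
model=dict(ball=(-100,-50),hinge=(-100,120),pivot=(-100,70),case=(0,0),catch=(-100,-105),keeper=(-317.3,61.8),keeper_top=(-317.3,61.8))
obs=[]; c2=[]
for cam in("side","top"):
    snap(cam)
    for n in model:
        for d in viewer.pinpoint(n,cam)[:2]: obs.append((n,towrld(d["at"],cam)[:2]))
    m=viewer.silhouettes("ball",cam)
    print(cam,[(round(d["confidence"],2),d["mask"].sum(),np.argwhere(d["mask"]).mean(0)[::-1]) for d in m[:2]])
f=lambda p:np.concatenate([p[:2]+R2(p[2])@model[n]-w for n,w in obs])
s=least_squares(f,[730,25,.08],loss="soft_l1",f_scale=4)
P=s.x; h=P[:2]+R2(P[2])@model["hinge"]; print(P,h); 
for (n,w),e in zip(obs,f(P).reshape(-1,2)): print(n,e)
P=[*h,P[2]]; json.dump(P,open("P.json","w"))
b=ballpose(P,0,0)[0]+[0,0,19]; print("ball",b,proj(b,"side"),proj(b,"top"))
for sg in(1,-1):
  print(sg)
  for a in(0,.4,.8,1.2,1.45):
    p,r,_,_=ballpose(P,a,.17,sg); print(a,kin.ik(p,r),kin.ik(p+[0,0,60],r) is not None)
E
```

```text
side [(0.73, np.int64(1596), array([329.237, 211.021])), (0.29, np.int64(511), array([380.765, 213.618]))]
top [(0.87, np.int64(1123), array([346.992, 227.107]))]
[731.723  25.334   0.078] [622.63  137.132]
ball [-0.257 -1.415]
hinge [-1.792 -1.461]
pivot [-1.482 -4.14 ]
case [0.714 3.194]
keeper [-2.371  0.591]
keeper_top [-1.363 -0.095]
ball [-1.785  0.449]
hinge [ 4.693 -0.588]
pivot [3.454 0.921]
case [1.574 1.606]
catch [-1.367  0.844]
keeper [0.842 0.865]
keeper_top [ 0.908 -1.407]
ball [635.947 -32.346 203.   ] [346.132 192.322] [364.197 221.185]
1
0 [-0.834  0.846  1.344  1.704 -0.855  1.313 -2.377] True
0.4 [ 0.851  0.773 -1.321  1.756  0.788  1.265  2.149] True
0.8 [ 0.867  0.646 -1.311  1.884  0.685  1.167  1.727] True
1.2 [ 0.806  0.553 -1.302  1.959  0.604  1.103  1.267] True
1.45 [ 0.66   0.443 -1.164  1.974  0.476  1.035  1.047] True
-1
0 [ 0.463  0.557 -0.676  1.617  0.38   1.103 -0.235] True
0.4 [ 0.442  0.426 -0.607  1.778  0.279  1.024 -0.591] True
0.8 [ 0.428  0.331 -0.627  1.905  0.232  0.978 -1.026] True
1.2 [ 0.437  0.293 -0.748  1.975  0.242  0.962 -1.551] True
1.45 [ 0.424  0.303 -0.83   1.984  0.271  0.967 -1.911] True
```

```bash
python3 - <<'E'
from h import *
np.set_printoptions(precision=2,suppress=True)
P=json.load(open("P.json"))
p0=np.array(robot.observe()["tcp_pos"])
robot.servo_line([p0[0],p0[1],320],feed=250)
p,r,u,n=ballpose(P,0,0,-1)
robot.movep(p+[0,0,110],r)
robot.servo_line(p,feed=100)
o=robot.observe(); print(o["t"],np.array(o["tcp_pos"])-p,np.array(o["contact_force"]))
snap("side","side1.png"); snap("top")
robot.hold(.3); F0=np.array(robot.observe()["contact_force"])
grip(0.5,3)
for w in(.36,.32,.29,.26,.2):
    grip(w,3); robot.hold(.15); o=robot.observe(); F=np.array(o["contact_force"])-F0
    print(w,o["grip_width"]*92,"n",F[:2]@n,"u",F[:2]@u,"z",F[2],o["t"])
snap("side","side2.png")
E
```

```text
6.0917 [0.54 0.1  0.8 ] [-0.3  -0.25 -0.01]
0.36 33.18926388281785 n -0.7386321132721793 u 0.8066279931073983 z -0.9605995140557981 7.8417
0.32 29.40842196371872 n -1.0191258669190035 u 1.7181536081362148 z -1.1356190468903133 8.2583
0.29 26.555540208247 n -0.9539075358827293 u 1.0582549251134803 z -1.758460616322819 8.6583
0.26 25.52762072118539 n 0.9130300647268139 u 0.610342601533318 z -0.603806830218843 9.025
0.2 25.36205025144081 n 0.40342196012508813 u 1.2070384040178297 z 0.23478548701521296 9.3917
```

View pics/side2.png

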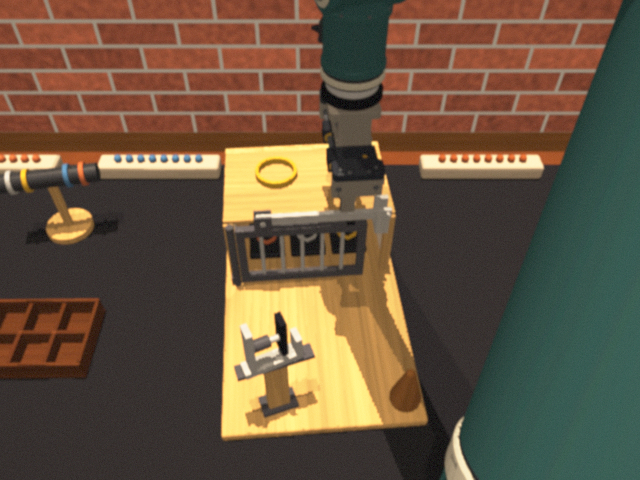

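The ball at about (347,185) is between the fingers (25.4 mm opening), and the forces are low. Next I lift along the circle.

```bash
python3 - <<'E'
from h import *
np.set_printoptions(precision=2,suppress=True)
P=json.load(open("P.json"))
def st(tag,n,u):
    o=robot.observe();F=np.array(o["contact_force"]);print(tag,"n %.1f u %.1f z %.1f w %.1f t %.1f"%(F[:2]@n,F[:2]@u,F[2],o["grip_width"]*92,o["t"]));return F
p,r,u,n=ballpose(P,0,0,-1)
grip(0.15,12); st("grip",n,u)
for q in(.03,.06,.09,.12,.15,.18):
    p,r,u,n=ballpose(P,0,q,-1); robot.servo_line(p,feed=25); F=st(q,n,u)
    if abs(F[:2]@n)>6 or abs(F[2])>15: print("STOP");break
robot.hold(.3); st("held",n,u)
snap("side","side3.png"); im=snap("top")
E
```

```text
grip n 2.0 u -0.2 z 1.1 w 24.7 t 9.7
0.03 n 0.5 u 0.6 z -2.4 w 25.1 t 10.0
0.06 n 2.2 u 1.5 z -1.9 w 25.0 t 10.3
0.09 n 1.3 u 0.7 z -1.9 w 25.1 t 10.6
0.12 n 1.8 u 0.2 z -3.4 w 24.7 t 10.9
0.15 n 2.1 u 0.4 z -1.6 w 25.1 t 11.2
0.18 n 1.7 u 0.9 z -2.9 w 24.9 t 11.5
held n 2.5 u 0.4 z -1.6 w 24.6 t 11.8
```

View pics/side3.png

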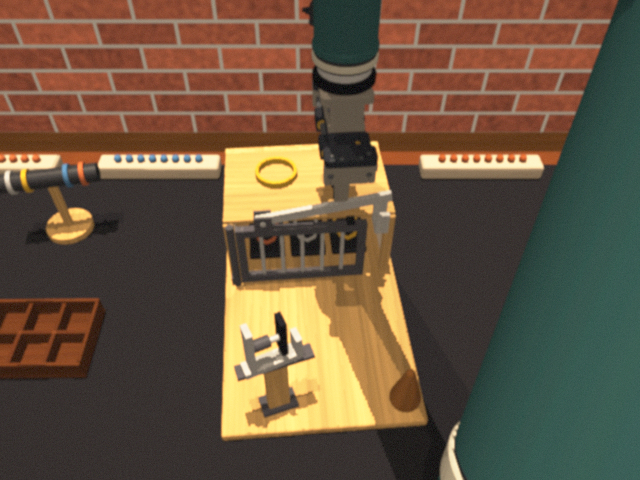

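The bar's free end, at about (388,200), now stands above the catch nose at about (382,212). Next is the swing.

```bash
cat >> h.py <<'E'
def st(tag,n,u,k=1,quiet=False):
    Fs=[]
    for i in range(k):
        if i: robot.hold(.02)
        o=robot.observe();Fs.append(o["contact_force"])
    F=np.mean(Fs,0);f=np.array([F[:2]@n,F[:2]@u,F[2]])
    if not quiet: print(tag,"n %.1f u %.1f z %.1f w %.1f t %.1f"%(*f,o["grip_width"]*92,o["t"]))
    return f
E
python3 - <<'E'
from h import *
P=json.load(open("P.json"))
for a in np.arange(.06,1.09,.06):
    p,r,u,n=ballpose(P,a,.18,-1); robot.servo_line(p,feed=60,rotation=r); f=st("%.2f"%a,n,u)
    if np.abs(f).max()>9: print("STOP");break
st("end",n,u,8)
snap("side","side4.png"); snap("top","top4.png")
for c in("side","top"):
    for d in viewer.pinpoint("ball",c)[:1]: print(c,d["confidence"],towrld(d["at"],c),p+[0,0,19])
E
```

```text
0.06 n -1.1 u -0.2 z -2.3 w 24.8 t 12.2
0.12 n -0.3 u 1.0 z -1.5 w 25.0 t 12.5
0.18 n -0.8 u 1.6 z -2.0 w 24.9 t 12.8
0.24 n 0.0 u 1.1 z -1.0 w 24.5 t 13.1
0.30 n -0.7 u 1.5 z -0.8 w 24.5 t 13.4
0.36 n -0.5 u 2.9 z -1.2 w 24.6 t 13.7
0.42 n -0.7 u 2.7 z 0.5 w 24.8 t 14.0
0.48 n -0.3 u 4.6 z 0.5 w 25.2 t 14.3
0.54 n -1.6 u 4.5 z -0.0 w 24.8 t 14.6
0.60 n -0.4 u 4.8 z -0.3 w 24.9 t 14.9
0.66 n -0.8 u 5.3 z 0.6 w 24.8 t 15.2
0.72 n -1.4 u 5.5 z 1.2 w 24.9 t 15.6
0.78 n -1.6 u 5.4 z 0.5 w 24.8 t 15.9
0.84 n -1.5 u 6.5 z 2.5 w 25.1 t 16.2
0.90 n -0.9 u 5.6 z 0.8 w 25.2 t 16.5
0.96 n -0.8 u 5.7 z 0.5 w 24.7 t 16.8
1.02 n -0.7 u 5.5 z 1.6 w 25.0 t 17.1
1.08 n -1.1 u 6.8 z 1.8 w 25.6 t 17.4
end n -1.1 u 6.2 z 1.3 w 24.8 t 17.5
side 0.8 [487.68943313  52.05282815 223.45631279] [487.85388094  50.8941889  223.75651499]
```

View pics/side4.png

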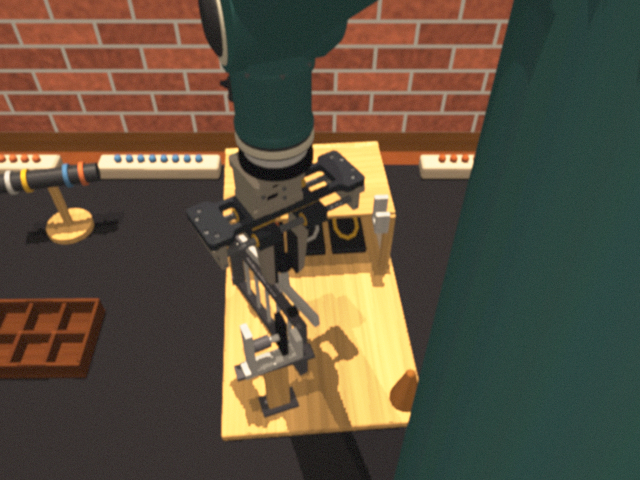

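View pics/top4.png

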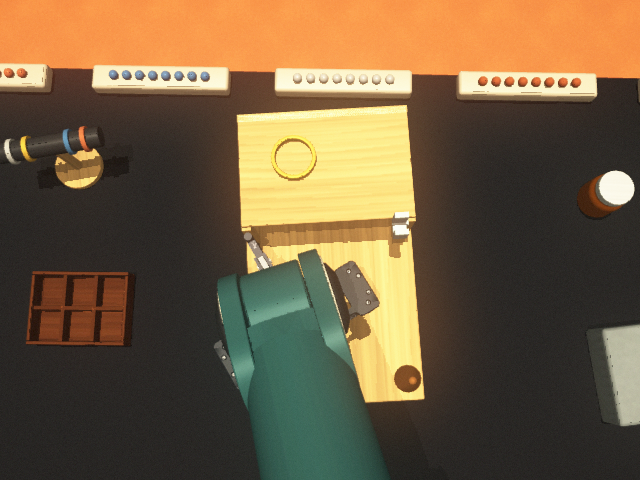

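The raised bar (end at about (313,318)) is still short of the black stop at about (283,333). The radial pull on the grip is 6 N. I'll relieve that first, then feel for the stop.

```bash
python3 - <<'E'
from h import *
P=json.load(open("P.json"))
dr=0
for k in range(5):
    p,r,u,n=ballpose(P,1.08,.18,-1,dr); 
    if k: robot.servo_line(p,feed=10,rotation=r)
    f=st("dr %.1f"%dr,n,u,4)
    if f[1]<1.5: break
    dr+=0.8
base=st("base",n,u,8)[0]
a=1.08;step=.006
while a<1.47:
    a+=step; p,r,u,n=ballpose(P,a,.18,-1,dr); robot.servo_line(p,feed=25,rotation=r)
    f=st("",n,u,3,True); 
    if f[0]-base<-1.6: f=st("contact? %.3f"%a,n,u,8)
    if f[0]-base<-1.6: break
    if round(a*1000)%5==0: st("%.3f"%a,n,u)
json.dump(dict(a=a,dr=dr,base=base),open("s.json","w"))
print(a,robot.observe()["t"])
E
```

```text
dr 0.0 n -1.2 u 5.9 z 1.5 w 24.8 t 17.8
dr 0.8 n -1.4 u 4.3 z 0.4 w 25.2 t 18.1
dr 1.6 n -1.1 u -0.1 z -2.1 w 25.3 t 18.4
base n -0.8 u -0.3 z -2.6 w 24.8 t 18.5
1.110 n -1.2 u -5.1 z -5.8 w 25.0 t 19.9
1.140 n -0.6 u -5.0 z -5.9 w 24.8 t 21.3
1.170 n -0.2 u -5.5 z -4.8 w 25.0 t 22.7
1.200 n -1.3 u -5.0 z -4.7 w 24.5 t 24.2
1.230 n -1.5 u -6.2 z -5.5 w 24.7 t 25.6
contact? 1.242 n -3.9 u -4.9 z -5.7 w 25.1 t 26.3
1.2420000000000002 26.2583
```

```bash
python3 - <<'E'
from h import *
P=json.load(open("P.json"));s=json.load(open("s.json"));a,dr=s["a"],0.8
p,r,u,n=ballpose(P,a,.18,-1,dr); robot.servo_line(p,feed=10); f=st("relax",n,u,8)
while f[0]>-5.8 and a<1.27:
    a+=.0015; p,r,u,n=ballpose(P,a,.18,-1,dr); robot.servo_line(p,feed=10,rotation=r); f=st("%.4f"%a,n,u,8)
s.update(a=a,dr=dr);json.dump(s,open("s.json","w"))
snap("side","side5.png"); im=snap("side"); cv2.imwrite("pics/side5c.png",cv2.resize(im[200:430,200:400,::-1],None,fx=2.6,fy=2.6,interpolation=cv2.INTER_CUBIC))
E
```

```text
relax n -5.0 u -2.3 z -3.4 w 24.7 t 26.6
1.2435 n -5.2 u -2.5 z -3.5 w 25.1 t 27.0
1.2450 n -5.5 u -2.4 z -3.4 w 25.0 t 27.4
1.2465 n -5.9 u -2.4 z -3.7 w 24.6 t 27.7
```

View pics/side5c.png

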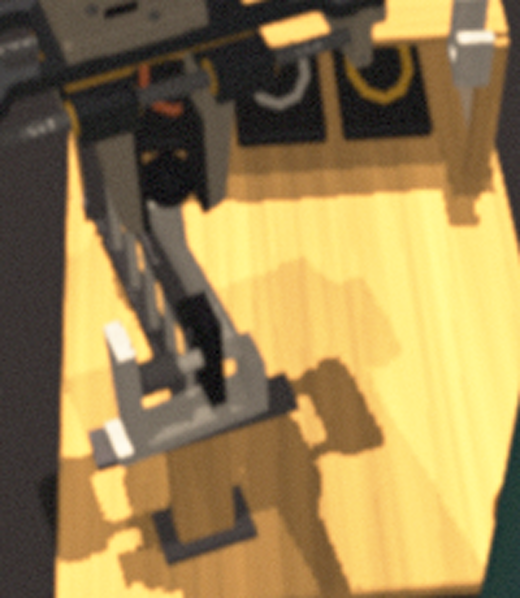

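The bar lies against the black stop (crop about (205,340)), with a stop force of about 3.7 N. I'll lower it along its circle, watching the forces.

```bash
python3 - <<'E'
from h import *
P=json.load(open("P.json"));s=json.load(open("s.json"));a,dr=s["a"],s["dr"]
for q in(.16,.14,.12,.10,.085,.07,.055,.04,.03,.02,.01,0.,-.01):
    p,r,u,n=ballpose(P,a,q,-1,dr); robot.servo_line(p,feed=12,rotation=r); f=st("%.3f"%q,n,u,4)
    if f[2]>4 or f[0]<-8.5: print("STOP"); break
    if f[0]>-4.2: a+=.0015
    elif f[0]<-7: a-=.0015
s.update(a=a,q=q);json.dump(s,open("s.json","w"))
E
```

```text
0.160 n -5.9 u -2.0 z -0.9 w 25.4 t 28.2
0.140 n -5.9 u -2.1 z -0.7 w 24.6 t 28.7
0.120 n -5.5 u -2.2 z -0.7 w 24.7 t 29.1
0.100 n -5.4 u -1.5 z -0.6 w 24.7 t 29.5
0.085 n -5.8 u -1.5 z -0.2 w 24.7 t 29.9
0.070 n -5.7 u -1.8 z -0.4 w 25.1 t 30.2
0.055 n -5.8 u -1.1 z -0.4 w 25.0 t 30.6
0.040 n -5.9 u -1.2 z -0.1 w 24.9 t 30.9
0.030 n -6.1 u -1.0 z -0.1 w 25.3 t 31.2
0.020 n -5.9 u -1.3 z 0.3 w 24.7 t 31.5
0.010 n -5.9 u -1.4 z 0.4 w 25.3 t 31.9
0.000 n -5.9 u -1.8 z -0.0 w 25.1 t 32.2
-0.010 n -6.1 u -0.5 z 3.0 w 25.2 t 32.5
```

It went fully down, with a floor reaction at q of about 0. I'll ease back to feel the nose hold it, then release.

```bash
python3 - <<'E'
from h import *
P=json.load(open("P.json"));s=json.load(open("s.json"));a,dr=s["a"],s["dr"]
f=[-6]
for k in range(24):
    a-=.002; p,r,u,n=ballpose(P,a,0,-1,dr); robot.servo_line(p,feed=12,rotation=r); f=st("%.4f"%a,n,u,4)
    if f[0]>1.5: break
s.update(a=a);json.dump(s,open("s.json","w"))
im=snap("side"); cv2.imwrite("pics/side6c.png",cv2.resize(im[200:430,200:400,::-1],None,fx=2.6,fy=2.6,interpolation=cv2.INTER_CUBIC))
E
```

```text
1.2445 n -5.8 u -2.0 z -2.3 w 24.9 t 32.8
1.2425 n -4.9 u -1.9 z -2.0 w 25.0 t 33.1
1.2405 n -5.1 u -1.6 z -1.2 w 24.9 t 33.4
1.2385 n -5.6 u -0.4 z 0.4 w 24.7 t 33.7
1.2365 n -5.5 u -0.1 z 0.8 w 24.9 t 34.0
1.2345 n -4.9 u 0.0 z 1.1 w 24.8 t 34.3
1.2325 n -4.6 u 0.9 z 1.3 w 24.8 t 34.6
1.2305 n -3.9 u 2.0 z 1.0 w 25.1 t 34.9
1.2285 n -3.2 u 2.2 z 1.3 w 25.0 t 35.2
1.2265 n -1.7 u 2.5 z 0.6 w 24.8 t 35.5
1.2245 n -1.5 u 3.3 z 0.6 w 24.5 t 35.8
1.2225 n -1.4 u 3.4 z 0.7 w 25.2 t 36.1
1.2205 n -1.6 u 3.4 z 0.4 w 24.6 t 36.4
1.2185 n -1.3 u 3.9 z 0.0 w 24.8 t 36.7
1.2165 n -1.6 u 4.0 z -0.2 w 24.8 t 37.0
1.2145 n -0.2 u 4.5 z -0.6 w 25.0 t 37.3
1.2125 n 2.2 u 4.9 z 0.2 w 25.3 t 37.6
```

View pics/side6c.png

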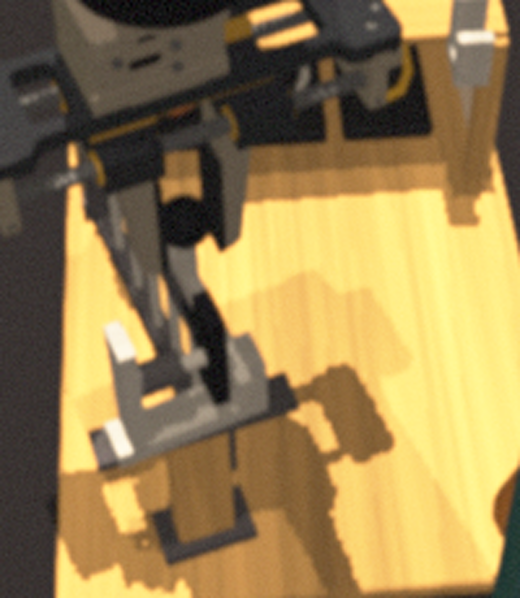

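After the slack (1.2265 to 1.2145), the nose takes the pull at 1.2125. The crop shows the bar down between nose and stop. Time to release.

```bash
python3 - <<'E'
from h import *
P=json.load(open("P.json"));s=json.load(open("s.json"));dr=s["dr"]
p,r,u,n=ballpose(P,1.2155,0,-1,dr-.8); robot.servo_line(p,feed=12,rotation=r); st("ease",n,u,4)
for w in(.3,.36,.45): grip(w,5); st(w,n,u,2)
robot.servo_line(p+[0,0,120],feed=80); st("up",n,u,2)
robot.servo_line(p+[-30,-160,150],feed=150)
robot.hold(.3)
for c in("side","top"):
    im=snap(c,c+"7.png")
    for nm in("ball","pivot","hinge"):
        for d in viewer.pinpoint(nm,c)[:1]: print(c,nm,round(d["confidence"],2),towrld(d["at"],c).round(1))
print((p+[0,0,19]).round(1),robot.observe()["t"])
E
```

```text
ease n 0.8 u 6.7 z 2.1 w 24.8 t 37.9
0.3 n -0.4 u 0.0 z 0.2 w 27.6 t 38.2
0.36 n 0.3 u 0.2 z -0.6 w 32.9 t 38.5
0.45 n 0.0 u 0.2 z 0.2 w 41.3 t 38.9
up n -0.4 u -0.1 z 0.5 w 41.2 t 40.5
side ball 0.58 [467.   68.2 206.1]
side pivot 0.96 [580.4 119.6 158.5]
side hinge 0.76 [626.1 140.6 204.7]
top ball 0.83 [472.3  63.9 203.2]
top pivot 0.66 [573.7 111.3 160. ]
top hinge 0.79 [623.7 139.  204.3]
[468.4  65.7 203. ] 42.475
```

View pics/side7.png

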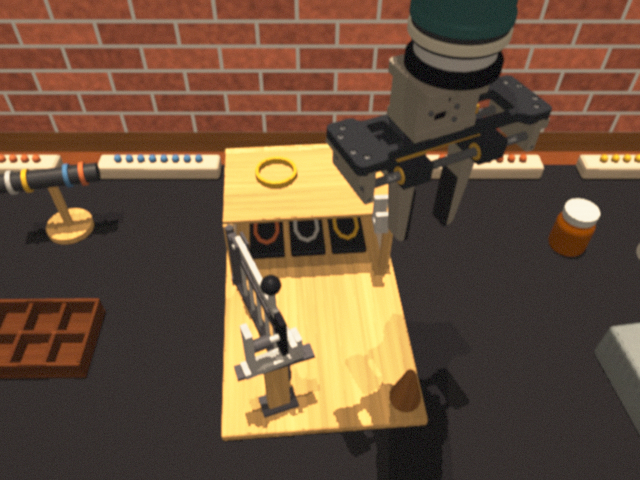

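The gate stands open by itself, with the ball at about (270,285) and the bar down in the keeper. The goods have not moved and the gripper is clear, so I'm handing in.

```bash
python3 -c "
from h import *
robot.job_done(); print(robot.observe()['t'])"
```

```text
the job is handed in; nothing more can be done
the job is handed in; nothing more can be done
```

The gate is open and held by the keeper with the bar down. I handed the job in at about 42.5 s on the robot's clock; the hand-in reports no verdict.

- **Lift and swing:** I gripped the ball at 12 N, lifted the bar to about 0.18 rad with the gate shut, then swung the gate open.
- **Finding the stop:** Contact came at a commanded gate angle of about 1.24 rad. I pressed until the push at the ball was about 6 N, which is roughly 3.7 N at the stop.
- **Dropping the bar:** I lowered the bar along its circle to 0 and felt it bottom. Easing back, the nose started to hold the gate at about 1.213 rad.
- **Last checks:** After release, the two cameras put the ball at 203 and 206 mm, so the bar is down. The gate was standing at about 1.21 rad, the gripper was clear, and the goods were where they started in the picture.

Two readings did not fit neatly. The radial force on the grip drifted between about -6 and +7 N, because my hinge estimate was 1–2 mm off. The stop also felt softer than 2 N/mm at first, probably from play in the grip. The forces between the bar and the catch or keeper were only inferred from the wrist sensor; by that estimate the push on the stop stayed near 4 N, well under 10 N.

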